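Clear the basket and hold the spring clamp open to its marker

TASK

Hang the little wire parts basket, which stands in the way of the spring clamp's pull post, by its handle over both prongs of the two-prong bracket, keeping it upright so nothing spills, and let go of it. Then pull the clamp's post out until the pointer on the sliding jaw stands level with the marker fin beside it, and hold the jaw there against its spring: the program finishes while the gripper is still holding it, so that a drone frame can be laid in. Leave the other things on the bench where they are.

Things in the scene. Friction and masses are not known exactly. Their poses are not given: they have to be found in the camera images.
- basket_handle (a point): Centre of the straight grip bar of the basket's rigid handle. The bar runs along y: 128 mm long, 10 wide (x), 8 thick (z); its centre is 131 mm above the basket's underside. Two upright straps at y = +-62 mm (inner faces +-60) carry it; the opening between basket rim and bar is 72 mm high. z up; the same after a half turn about z.
- basket: Open pale wire basket 80 (x) x 120 (y) x 55 mm high plus its fixed bail handle; 0.17 to 0.35 kg; the small parts in it are fast. Starts on the bench in front of the pull post. Origin at the centre of its underside, axes as basket_handle.
- bracket_seat (a point): Midway between the bracket's two prongs, at the height of their upper sides (182 mm above the bench). Round level prongs, 8 mm diameter, at y = +-36 mm, pointing along -x (roughly to the robot); upturned tips at x = -38 mm reach 18 mm above this point; posts at x = +80 mm. A hung bar lies across both prongs, along y, its centre 4 mm above this point.
- bracket: Fixed steel stand with the two prongs: origin on the bench midway between its two 12 mm square posts (184 mm high, tie bar at 150), base plate 170 x 130 x 12 mm (x from -140 to +30), axes as bracket_seat.
- pull_post (a point): On the axis of the clamp's pull post, 64 mm above the bench: an upright round steel post, 18 mm diameter, from 34 mm (top of the jaw's 32 mm wide tongue) to 90 mm height. Axes as the clamp: the jaw is pulled out along -x. The aluminium jaw block (59 mm high) begins 43 mm behind the post's axis (+x).
- jaw (a joint): Sliding jaw of the spring clamp: 0 = closed against the fixed jaw (start), grows as the post is pulled out along the clamp's -x, to 0.085 m at the stop. The spring returns it: 3 N at 0 plus 100 N per metre (6 to 9 N at the marker).
- pointer_tip (a point): Tip of the small steel pointer (4 mm thick in x) that sticks out sideways (-y) from the sliding jaw, 42 mm above the bench; moves with the jaw; 68 mm behind the post in x.
- marker_fin (a point): Middle of the brass upright marker fin (4 mm thick in x, 20 mm high) fixed on the rail beside the jaw, 42 mm above the bench, axes as the clamp; 6 mm sideways of the pointer's path. It stands 30 to 60 mm from the closed pointer towards -x. Level with the marker means the pointer tip's x in this frame is 0.
- glue: Bystander: small clear glue bottle, 34 mm diameter, 85 high, beside the clamp; origin under its base.
- spool: Bystander: metal spool of solder, 54 mm diameter, 38 high, beside the bracket; origin under its base.
- quad_frame: Bystander: grey four-armed drone frame with motors, about 180 mm across diagonally, 36 high; origin under its centre.
- driver: Bystander: grey power screwdriver lying down, 190 mm long, 36 thick; origin under its middle.
- battery: Bystander: grey battery block 75 x 36 x 30 mm; origin under its centre.
- tray: Bystander: white six-compartment tray 120 x 160 x 30 mm; origin under its centre.
- hex_driver: Bystander: black hand screwdriver lying down, 170 mm long.
Not all that is in view belongs to the job. Leave any yellow look-alike of the basket alone. Leave any purple look-alike of the part that bears pull_post alone.

How it is judged (in metres and radians):
On the way, in this order (a step that is already met when the one before it is completed fails the run):
1. the basket hangs by its handle on both prongs of the bracket, released (x of basket_handle in the frame of bracket_seat between -0.032 and 0.036 m and y of basket_handle in the frame of bracket_seat between -0.024 and 0.024 m and z of basket_handle in the frame of bracket_seat between -0.006 and 0.014 m and contact force between basket and bracket above 0.8 N and contact force between basket and the arm below 0.1 N and contact force between basket and the fingers below 0.1 N and angle between basket_handle's own z axis and vertical below 0.25 rad and linear speed of basket below 0.03 m/s), for 0.3 s.
2. the jaw is held with its pointer level with the marker fin (x of pointer_tip in the frame of marker_fin between -0.005 and 0.005 m and velocity of joint jaw between -0.01 and 0.01 m/s and contact force between the fingers and jaw above 2 N), for 0.5 s.
At the end, for the whole second after the job is handed in: The released basket hangs at rest, upright, with its bar across both prongs between posts and tips, within 24 mm of the middle sideways; the fingers hold the jaw at rest with its pointer within 5 mm of the marker fin along the slide (all of step 1 and all of step 2); the arm keeps its last pose, push and grip.
It fails at once if the basket is tipped by more than 0.7 rad (parts would spill) (angle between basket_handle's own z axis and vertical above 0.7 rad).
It fails at once if a bystander is moved by more than 30 mm (distance of any of glue, spool, quad_frame, driver, battery, tray, hex_driver from where it was at the start of the episode above 0.03 m).
It also fails if it takes over 61 s, if anything falls off the work surface, if the arm or the gripper's body presses on something with over 40 N, if the wrist force passes 120 N, or if a joint passes its speed limit or range.

ROBOT

A 7-joint arm with a two-finger parallel gripper is mounted at the origin on the work surface. World frame = base frame: x ahead of the robot, y to its left, z up, the work surface at z = 0. Lengths are in mm, angles in rad, forces in N, time in s.
With the tool pointing down it reaches from about 350 to 900 mm from the base axis. Payload 19.9 kg.
Tool frame: the origin (TCP) lies on the mounting face of the last link; the fingertips stand 199 mm ahead of it and the grasp point (between the pads) lies 180 mm ahead of it; z points along the fingers, y is the direction in which the jaws open and shut (so a half turn about z gives the same grasp; the last joint's range is limited). The gripper opens to 94 mm and grips with 3 to 60 N. Pads are 16 mm wide; open, the fingers measure 119 mm over their backs; the gripper's body (75 mm by 177 mm) begins 78 mm behind the grasp point.
Start: joints at [1.204, 0.417, -0.01, 1.614, 0.005, 1.111, -0.053], TCP at [199.455, -592.315, 404.625] pointing down, gripper open.
Joint ranges: [-2.81, 2.81], [-0.39, 2.02], [-1.27, 1.25], [0.06, 2.57], [-1.19, 4.33], [0.19, 2], [-2.82, 2.82]. Speed limits (rad/s): [1.89, 1.89, 2.39, 2.39, 3.01, 3.01, 3.01].

INTERFACE

Orientations are given as a unit quaternion [x, y, z, w].
In Python, from station import ctrl gives the robot as it stands.
- The arm moves only by the shell command python3 -m inch 'ROWS' [FORCE]. ROWS is text: rows parted by semicolons, each of 7 numbers parted by spaces: the shift along the world's x, y, z in m, then the turn, a rotation vector about the world's x, y, z in degrees, then the gripper command: -1 is fully open, 1 is shut, values between are in proportion. In form: tx ty tz rx ry rz fingers; .... A call has 1 to 5 rows; each row shifts and turns the pose as measured when the row begins; what a row does not reach is not made up. A row lasts 1/8 s, in which the tool goes at most 62.5 mm and 10.7 degrees, less where a joint would pass 70% of its speed; a pose out of reach is approached as far as the arm can. A call with a gripper value outside its range is refused whole. The fingers move at their own pace and stop on an object; FORCE is the grip in N (left out, the last holds). Time passes only in rows, so rows that do not move let the fingers close. It gives the time, the measured TCP pose, the force and the opening at its end, in the units of the state.
- ctrl.read_state(): the state, without advancing time (a new reading comes with each control period).
- ctrl.capture(name): name is "scene" or "top" or "wrist"; returns (picture, depth): 400x640x3 uint8, blue, green, red; 400x640 float32, mm along the optical axis (not along the pixel's ray), 0 where there is no reading.
- ctrl.camera_model(name): a dict with "fovy" (degrees; the focal length in pixels is half the picture's height over the tangent of half this angle, whatever the lens; pixels are square), "cx", "cy" (the principal point, pixels), "R" (3x3) and "t" (3): a world point X has camera coordinates R X + t. Camera axes: x right, y down, z forward; pixel columns grow to the right and rows downward; lengths in mm; the calibration is good to about 2 mm. A picture is of the moment at which its call begins: read the wrist's pose just before it. camera_model takes no time and is no camera call; for the wrist camera it gives the pose at the moment of the call.
- ctrl.finish_job(): hands the job in, once; it reports no verdict.
Trained networks look in the newest picture that a camera, given by its name, has taken for a name from the list of things; names that differ only in an ending like _2 or _b are one class to them, and where a whole thing is asked for, a point or a joint stands for the part that bears it (a point fixed in the world has none). Each returns a list of dicts, best first, with "score" (0 to 1); they miss things now and then, are a little off and sometimes report something else, mostly with a low value. They report only what shows in the picture. A call takes as long as a camera call. They do not tell look-alikes from the thing itself.
- ctrl.search_frame(query, camera): "at" ([column, row] in pixels, amid what is visible of it).
- ctrl.landmark_of(query, camera): "at" ([column, row] in pixels: a listed point, or the origin of a listed thing).
The state is a dict: "time_s": time; "joints": joint angles; "joint_velocities": joint speeds; "effort": joint torques, N m; "position": TCP position; "eef_rot": TCP orientation; "force": force on the tool from outside, world axes, zero at the start; "moment": the same for the moment, N m; "grip_width": opening from 0.0 (shut) to 1.0 (fully open).
Only numpy, scipy, OpenCV 4.12 (cv2) and the standard library are available. Lean on these libraries where they do the work, as an engineer would, in place of code of your own. Each camera call takes 0.05 s, during which the arm holds its last target.

## Working session

There is one attempt and no reset: what is moved stays moved. The work goes in short steps, Python scripts to look and compute and a shell command to move; the robot and the scene stay as the last step left them, time stands still between calls to the robot, and variables do not carry over. Pictures are saved under pics/ and viewed, and the job is handed in when it is done.

```bash
ls; mkdir -p pics; cat > h.py <<'E'
import numpy as np, cv2
from station import ctrl
def cap(n):
    s=ctrl.read_state(); m=ctrl.camera_model(n); p,d=ctrl.capture(n); return p,d,m
def K(m,h=400):
    f=h/2/np.tan(np.radians(m['fovy'])/2); return f
def world(m,u,v,z):
    f=K(m); c=np.array([(u-m['cx'])/f*z,(v-m['cy'])/f*z,z]); R=np.array(m['R']);t=np.array(m['t'])
    return R.T@(c-t)
def onplane(m,u,v,h):
    f=K(m); R=np.array(m['R']);t=np.array(m['t']); o=-R.T@t; r=R.T@np.array([(u-m['cx'])/f,(v-m['cy'])/f,1]); return o+r*(h-o[2])/r[2]
def proj(m,X):
    f=K(m); c=np.array(m['R'])@np.array(X)+np.array(m['t']); return c[0]/c[2]*f+m['cx'],c[1]/c[2]*f+m['cy']
E
python3 - <<'E'
from h import *
import pickle
s=ctrl.read_state(); print({k:np.round(v,3) for k,v in s.items()})
out={}
for n in ['scene','top','wrist']:
    p,d,m=cap(n); out[n]=(p,d,m); cv2.imwrite(f'pics/{n}0.png',p); print(n,{k:np.round(v,3).tolist() for k,v in m.items() if not isinstance(v,str)})
    for q in ['basket_handle','bracket_seat','pull_post','pointer_tip','marker_fin']:
        print(n,q,[(np.round(r['at'],1).tolist(),round(r['score'],2)) for r in ctrl.landmark_of(q,n)])
pickle.dump(out,open('c0.pkl','wb'))
E
```

```text
pics
{'time_s': np.float64(0.0), 'joints': array([ 1.204,  0.418, -0.01 ,  1.614,  0.005,  1.111, -0.053]), 'joint_velocities': array([-0.001,  0.001,  0.001,  0.   ,  0.   , -0.   , -0.   ]), 'effort': array([-0.0000e+00, -8.5128e+01,  6.3800e-01, -4.2600e+01, -4.9000e-02,
        1.9000e-02,  0.0000e+00]), 'position': array([ 199.407, -592.183,  404.028]), 'eef_rot': array([ 0.987,  0.162, -0.   , -0.001]), 'force': array([-0.39 ,  0.32 ,  0.595]), 'moment': array([-0.019, -0.012, -0.062]), 'grip_width': np.float64(1.0)}
scene {'fovy': 46.546, 'cx': 327.394, 'cy': 202.012, 'R': [[0.279, 0.96, 0.006], [0.592, -0.166, -0.789], [-0.757, 0.224, -0.615]], 't': [-119.867, -249.263, 1896.543]}
scene basket_handle [([257.1, 274.0], 0.94), ([349.5, 160.7], 0.89), ([354.2, 193.4], 0.74)]
scene bracket_seat [([276.1, 192.3], 0.56)]
scene pull_post [([440.8, 239.8], 0.82), ([385.9, 208.6], 0.81)]
scene pointer_tip [([415.5, 218.2], 0.67), ([469.7, 257.4], 0.6)]
scene marker_fin [([396.1, 224.2], 0.61)]
top {'fovy': 50.987, 'cx': 311.28, 'cy': 200.834, 'R': [[0.025, -1.0, 0.008], [-0.988, -0.026, -0.151], [0.152, -0.004, -0.988]], 't': [-79.948, 581.87, 1386.36]}
top basket_handle [([278.3, 202.7], 0.81), ([261.4, 262.9], 0.75), ([381.4, 133.1], 0.75)]
top bracket_seat []
top pull_post [([220.4, 142.7], 0.79), ([242.9, 203.1], 0.71), ([147.4, 197.7], 0.39)]
top pointer_tip [([207.7, 132.3], 0.72), ([233.0, 182.4], 0.7)]
top marker_fin [([147.7, 200.8], 0.73), ([316.0, 152.2], 0.26)]
wrist {'fovy': 58.231, 'cx': 324.861, 'cy': 203.571, 'R': [[0.32, -0.948, 0.001], [-0.913, -0.308, 0.27], [-0.255, -0.087, -0.963]], 't': [-625.513, -28.446, 391.417]}
wrist basket_handle []
wrist bracket_seat []
wrist pull_post []
wrist pointer_tip []
wrist marker_fin []
```

View pics/scene0.png

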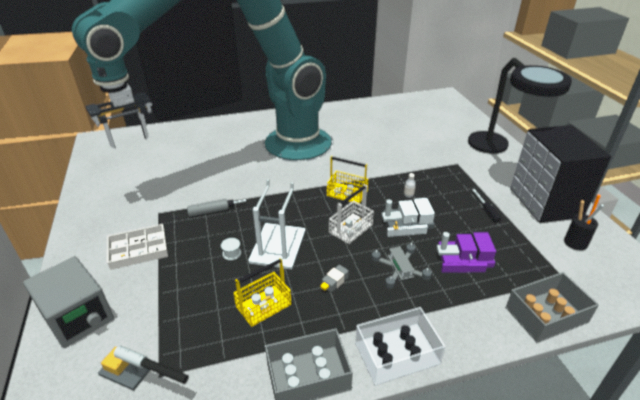

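View pics/top0.png

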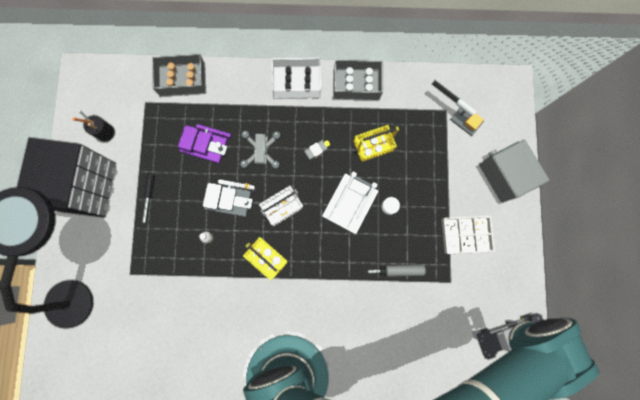

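The scene view shows the white basket at (350,222), the grey clamp at (408,215), the bracket at (275,235), yellow baskets at (347,185) and (262,298), and a purple clamp at (467,250). I'll zoom in.

```bash
python3 - <<'E'
from h import *
import pickle
o=pickle.load(open('c0.pkl','rb'))
p=o['top'][0]; cv2.imwrite('pics/topz.png',cv2.resize(p[150:270,190:410],None,fx=3.6,fy=3.6,interpolation=cv2.INTER_CUBIC))
p=o['scene'][0]; cv2.imwrite('pics/scz.png',cv2.resize(p[140:280,240:440],None,fx=4,fy=4,interpolation=cv2.INTER_CUBIC))
E
```

```text
(no output)
```

View pics/topz.png

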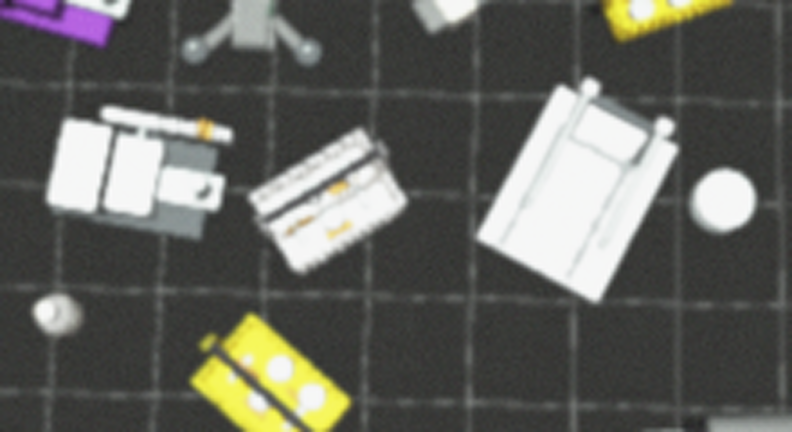

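View pics/scz.png

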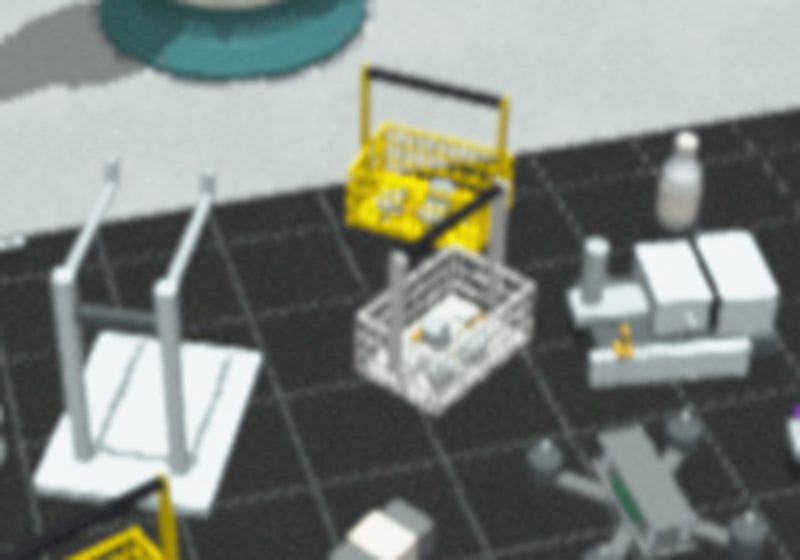

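```bash
cat > m1.py <<'E'
from h import *
import pickle
o=pickle.load(open('c0.pkl','rb'))
p,d,m=o['top']
print('campos',(-np.array(m['R']).T@np.array(m['t'])).round())
Z=lambda x,y:(190+x/3.6-.36,150+y/3.6-.36)
for n,(x,y),h in [('post',(204,190),90),('posttop',(204,184),90),('barA',(262,220),135),('barB',(382,150),135),('prong tipL',(500,238),182),('brkpostA',(591,88),184),('brkpostB',(663,126),184),('jawfar',(80,165),59),('fin',(205,127),52),('ptr',(143,130),42),('glue',(57,312),85),('spool',(724,200),38),('seatnet',(0,0),0)]:
    u,v=Z(x,y); ui,vi=int(round(u)),int(round(v))
    dd=d[vi-1:vi+2,ui-1:ui+2]
    print(n,(round(u,1),round(v,1)),'plane',onplane(m,u,v,h).round(),'depth z',world(m,u,v,dd[1,1]).round() if dd[1,1] else None)
for n,(u,v),h in [('bh',(278.3,202.7),131),('pp',(242.9,203.1),64),('pt',(233,182.4),42)]:
    print(n,onplane(m,u,v,h).round())
p,d,m=o['scene']
for n,(u,v),h in [('bh',(354.2,193.4),131),('pp',(385.9,208.6),64),('pt',(415.5,218.2),42),('fin',(396.1,224.2),42),('seat',(276.1,192.3),182)]:
    print('scene',n,onplane(m,u,v,h).round())
E
python3 m1.py
```

```text
campos [ 367.  -60. 1459.]
post (246.3, 202.4) plane [566. 149.  90.] depth z [566. 150.  87.]
posttop (246.3, 200.8) plane [571. 149.  90.] depth z [572. 150.  87.]
barA (262.4, 210.8) plane [534.  90. 135.] depth z [533.  89. 143.]
barB (295.8, 191.3) plane [599. -14. 135.] depth z [600. -14. 134.]
prong tipL (328.5, 215.8) plane [ 518. -118.  182.] depth z [ 538. -126.   15.]
brkpostA (353.8, 174.1) plane [ 650. -194.  184.] depth z [ 650. -194.  185.]
brkpostB (373.8, 184.6) plane [ 618. -257.  184.] depth z [ 619. -257.  181.]
jawfar (211.9, 195.5) plane [591. 271.  59.] depth z [591. 271.  61.]
fin (246.6, 184.9) plane [632. 157.  52.] depth z [633. 158.  42.]
ptr (229.4, 185.8) plane [629. 217.  42.] depth z [629. 218.  41.]
glue (205.5, 236.3) plane [451. 278.  85.] depth z [451. 277.  88.]
spool (390.8, 205.2) plane [ 577. -338.   38.] depth z [ 577. -338.   34.]
seatnet (189.6, 149.6) plane [764. 375.   0.] depth z [748. 356.  62.]
bh [562.  41. 131.]
pp [567. 164.  64.]
pt [641. 206.  42.]
scene bh [565.  44. 131.]
scene pp [582. 145.  64.]
scene pt [627. 228.  42.]
scene fin [637. 159.  42.]
scene seat [ 564. -191.  182.]
```

```bash
python3 -m inch '0 0 0.06 0 0 0 -1;0.02 0.04 0.03 0 0 8 -1;0.028 0.05 0 0 0 8 -1;0.028 0.05 0 0 0 8 -1;0.028 0.05 0 0 0 8 -1' 20
python3 -m inch '0.028 0.05 0 0 0 8 -1;0.028 0.05 0 0 0 8 -1;0.028 0.05 0 0 0 8 -1;0.028 0.05 0 0 0 8 -1;0.028 0.05 0 0 0 8 -1'
```

```text
time_s: 1.52
position: [303.4, -399.0, 496.6]
eef_rot: [0.902, 0.432, -0.001, 0.0]
force: [1.9, -0.8, 0.1]
grip_width: 1.001
time_s: 2.15
position: [446.0, -139.6, 498.1]
eef_rot: [0.691, 0.722, -0.001, 0.003]
force: [0.7, -1.1, -0.0]
grip_width: 1.003
```

```bash
python3 -m inch '0.028 0.045 -0.015 0 0 8 -1;0.028 0.045 -0.015 0 0 8 -1;0.028 0.045 -0.015 0 0 7 -1;0.026 0.035 -0.015 0 0 6 -1;0 0 0 0 0 0 -1'
cat > look.py <<'E'
import sys
from h import *
n=sys.argv[1]; tag=sys.argv[2]
s=ctrl.read_state(); print(s['time_s'],np.round(s['position'],1),np.round(s['eef_rot'],3),np.round(s['force'],1))
q=s['eef_rot']; from scipy.spatial.transform import Rotation as Ro
print('tool y yaw', np.degrees(np.arctan2(*Ro.from_quat(q).as_matrix()[[1,0],1])).round(2),'z',Ro.from_quat(q).as_matrix()[:,2].round(3))
p,d,m=cap(n); np.savez(f'{tag}.npz',p=p,d=d,R=m['R'],t=m['t'],fovy=m['fovy'],cx=m['cx'],cy=m['cy'])
cv2.imwrite(f'pics/{tag}.png',p)
for a in sys.argv[3:]:
    print(a,[(np.round(r['at'],1).tolist(),round(r['score'],2)) for r in ctrl.landmark_of(a,n)])
E
python3 look.py wrist w1 basket_handle pull_post marker_fin pointer_tip
```

```text
time_s: 2.78
position: [559.3, 40.1, 437.3]
eef_rot: [0.478, 0.878, 0.001, 0.004]
force: [-0.6, -0.5, 1.1]
grip_width: 1.001
2.775 [559.3  40.1 437.3] [0.478 0.878 0.001 0.004] [-0.6 -0.5  1.1]
tool y yaw 32.85 z [ 0.009 -0.001 -1.   ]
basket_handle [([327.1, 207.2], 0.71), ([155.1, 27.7], 0.64)]
pull_post [([404.7, 84.5], 0.95), ([622.5, 108.8], 0.6)]
marker_fin [([447.4, 118.9], 0.69)]
pointer_tip [([481.5, 71.9], 0.8)]
```

View pics/w1.png

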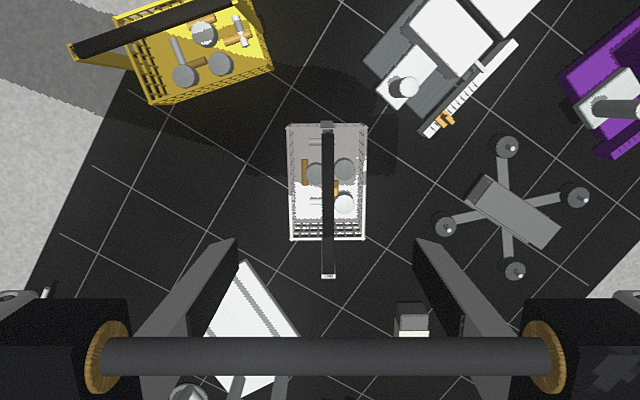

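The wrist picture shows the black grip bar upright from about (327,125) to (328,277), between the open fingers. The clamp's post top is at (403,86), the fin at (445,119), and the clamp is at top right.

```bash
cat > h2.py <<'E'
from h import *
def load(tag):
    z=np.load(tag+'.npz'); m={k:(z[k] if z[k].ndim else float(z[k])) for k in ['R','t','fovy','cx','cy']}; return z['p'],z['d'],m
E
python3 - <<'E'
from h2 import *
p,d,m=load('w1')
for n,(u,v),h in [('barA',(327,125),135),('barA2',(327.5,140),135),('barB2',(328,265),135),('barB',(328,276),135),('bh',(327.1,207.2),131),('pp',(404.7,84.5),64),('posttop',(403,86),90),('fin',(447.4,118.9),42),('ptr',(481.5,71.9),42)]:
    print(n,onplane(m,u,v,h).round(1),world(m,u,v,d[int(v),int(u)]).round(1))
b=p[:,:,:].max(2)
# bar mask
pts=[world(m,u,v,d[v,u]) for v in range(110,290) for u in range(310,345) if 0<d[v,u] and 127<world(m,u,v,d[v,u])[2]<143]
P=np.array(pts); c=P.mean(0); w=np.linalg.svd(P[:,:2]-c[:2])[2][0]; s=(P[:,:2]-c[:2])@w; print(len(P),c.round(1),w,np.degrees(np.arctan2(w[1],w[0])),s.min(),s.max(),(c[:2]+w*(s.min()+s.max())/2).round(1))
cv2.imwrite('pics/w1z.png',cv2.resize(p[0:150,350:550],None,fx=4,fy=4,interpolation=cv2.INTER_CUBIC))
E
```

```text
barA [529.8  92.4 135. ] [531.   91.1 107.4]
barA2 [536.3  83.  135. ] [536.2  83.1 136.8]
barB2 [594.6  -6.  135. ] [594.6  -6.  135. ]
barB [600.3 -14.8 135. ] [600.3 -14.8 135. ]
bh [566.4  36.1 131. ] [565.7  37.1 135.2]
pp [573.9 159.6  64. ] [569.5 155.4  91.3]
posttop [569.2 153.8  90. ] [569.2 153.8  89.7]
fin [633.8 159.7  42. ] [630.7 158.3  51.9]
ptr [634.  213.6  42. ] [634.2 213.8  41.4]
1860 [563.7  40.6 135.3] [ 0.54745977 -0.836832  ] -56.80708364335943 -60.12785075716397 67.90237536172275 [565.8  37.4]
```

View pics/w1z.png

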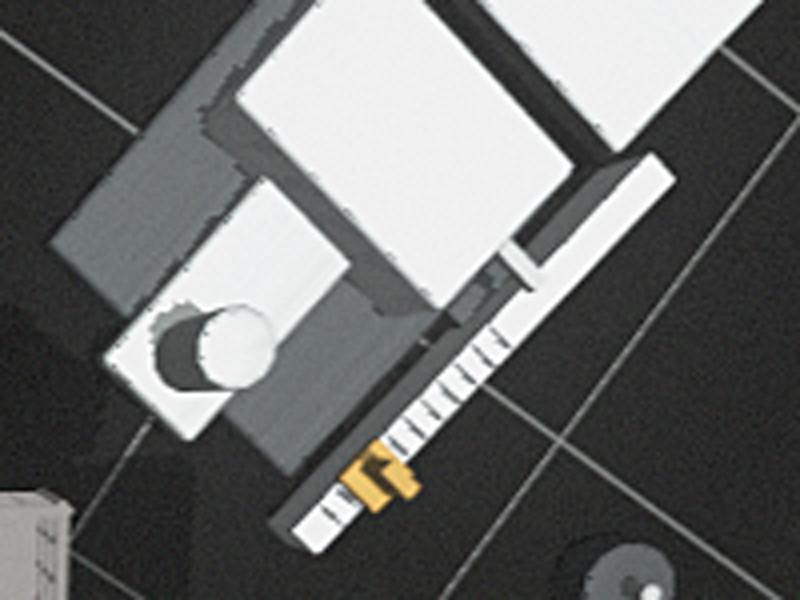

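```bash
python3 -m inch '0.005 -0.003 -0.04 0 0 0 -1;0 0 -0.04 0 0 0 -1;0 0 -0.03 0 0 0 -1;0 0 -0.014 0 0 0 -1;0 0 0 0 0 0 -1'
```

```text
time_s: 3.65
position: [562.9, 28.7, 315.5]
eef_rot: [0.486, 0.874, 0.001, 0.01]
force: [-0.3, 0.6, 0.3]
grip_width: 0.998
```

```bash
python3 look.py wrist w2; python3 - <<'E'
from h2 import *
from scipy.spatial.transform import Rotation as Ro
s=ctrl.read_state(); R=Ro.from_quat(s['eef_rot']).as_matrix(); print('grasp',np.array(s['position'])+180*R[:,2])
# rotvec to level
z=R[:,2]; print('level rotvec deg',np.degrees(np.cross(z,[0,0,-1])).round(2))
E
```

```text
3.65 [562.9  28.7 315.5] [0.486 0.874 0.001 0.01 ] [-0.3  0.6  0.3]
tool y yaw 31.88 z [ 0.018 -0.008 -1.   ]
grasp [566.52634109  27.3405688  136.20728458]
level rotvec deg [0.45 1.08 0.  ]
```

View pics/w2.png

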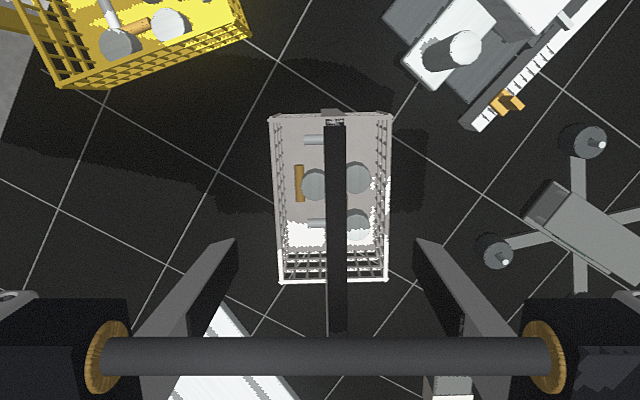

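Bar at (335,125)–(337,335), centred between the fingers. I'll correct the y drift, tilt and yaw, then close.

```bash
python3 -m inch '0.003 0.0085 -0.005 0.5 1.1 1.2 -1;0 0 0 0 0 0 -1;0 0 0 0 0 0 -1'; python3 look.py wrist w3
```

```text
time_s: 4.08
position: [567.0, 38.0, 313.3]
eef_rot: [0.476, 0.879, 0.001, 0.0]
force: [1.1, -0.8, -0.7]
grip_width: 0.997
4.075 [567.   38.  313.3] [0.476 0.879 0.001 0.   ] [ 1.1 -0.8 -0.7]
tool y yaw 33.15 z [ 0.002  0.002 -1.   ]
```

```bash
python3 -m inch '-0.001 -0.001 -0.002 0 0 0 0.4;0 0 0 0 0 0 1;0 0 0 0 0 0 1;0 0 0 0 0 0 1;0 0 0 0 0 0 1' 35;  python3 -m inch '0 0 0 0 0 0 1;0 0 0 0 0 0 1;0 0 0 0 0 0 1' 35; python3 look.py wrist w4
```

```text
time_s: 4.75
position: [565.9, 36.8, 311.4]
eef_rot: [0.476, 0.879, 0.001, 0.001]
force: [0.5, 0.0, 0.7]
grip_width: 0.508
time_s: 5.12
position: [565.9, 36.8, 311.4]
eef_rot: [0.476, 0.879, 0.001, 0.001]
force: [0.3, 0.2, -0.5]
grip_width: 0.187
5.125 [565.9  36.8 311.4] [0.476 0.879 0.001 0.001] [ 0.3  0.2 -0.5]
tool y yaw 33.13 z [ 0.002  0.001 -1.   ]
```

View pics/w4.png

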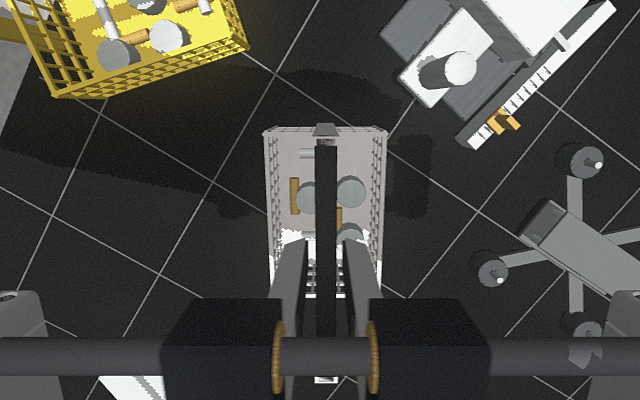

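The fingers are closing around the bar at (326,200–340), still 0.19 open. Closing further.

```bash
python3 -m inch '0 0 0 0 0 0 1;0 0 0 0 0 0 1;0 0 0 0 0 0 1' 35; python3 -m inch '0 0 0.03 0 0 0 1;0 0 0.05 0 0 0 1;0 0 0 0 0 0 1' 35
```

```text
time_s: 5.55
position: [565.9, 36.9, 311.4]
eef_rot: [0.476, 0.879, 0.001, 0.001]
force: [1.4, -0.1, -0.6]
grip_width: 0.105
time_s: 5.92
position: [565.3, 36.8, 392.5]
eef_rot: [0.476, 0.879, 0.001, -0.001]
force: [0.3, -1.1, -3.4]
grip_width: 0.104
```

```bash
python3 - <<'E'
from h import *
import pickle
o=pickle.load(open('c0.pkl','rb'))
for n in ['top','scene']:
    p,d,m=o[n]; pts=[]
    for v in range(400):
        for u in range(640):
            if d[v,u]>0:
                X=world(m,u,v,d[v,u])
                if 165<X[2]<215 and 430<X[0]<700 and -320<X[1]<-60: pts.append(np.r_[X,u,v])
    P=np.array(pts); 
    ex=np.array([.891,-.453]); ey=np.array([.453,.891]); L=np.c_[(P[:,:2]-[563,-189])@ex,(P[:,:2]-[563,-189])@ey,P[:,2]]
    for sgn in (1,-1):
        k=L[:,1]*sgn>0; l=L[k]; f=np.polyfit(l[:,0],l[:,1],1); print(n,sgn,k.sum(),'x range',l[:,0].min().round(),l[:,0].max().round(),'y@0',f[1].round(1),'slope deg',np.degrees(f[0]).round(1),'z',np.median(l[:,2]).round(1))
E
```

```text
top 1 111 x range -40.0 86.0 y@0 35.5 slope deg -0.0 z 182.7
top -1 111 x range -39.0 86.0 y@0 -36.3 slope deg 0.0 z 182.7
scene 1 125 x range -39.0 91.0 y@0 36.2 slope deg -0.1 z 177.8
scene -1 119 x range -36.0 91.0 y@0 -35.5 slope deg -0.2 z 177.6
```

```bash
python3 -m inch '0 0 0.05 0 0 0 1;-0.02 -0.01 0.03 0 0 -6 1;-0.035 -0.025 0 0 0 -9 1;-0.035 -0.03 0 0 0 -9 1;-0.015 -0.03 0 0 0 -9 1' 35;python3 -m inch '-0.005 -0.03 0 0 0 -9 1;0 -0.03 0 0 0 -9 1;0 -0.02 0 0 0 -9 1;0 0 0 0 0 0 1' 35
```

```text
time_s: 6.55
position: [456.7, -59.7, 469.4]
eef_rot: [0.711, 0.703, 0.0, -0.004]
force: [1.5, -0.5, -3.4]
grip_width: 0.099
time_s: 7.05
position: [448.8, -144.6, 465.5]
eef_rot: [0.861, 0.508, -0.001, -0.005]
force: [-0.1, 1.2, -2.7]
grip_width: 0.099
```

```bash
cat > st.py <<'E'
from h2 import *
from scipy.spatial.transform import Rotation as Ro
s=ctrl.read_state(); R=Ro.from_quat(s['eef_rot']).as_matrix(); g=np.array(s['position'])+180*R[:,2]
ex=np.array([.891,-.453]); ey=np.array([.453,.891])
print('grasp',g.round(1),'seat frame',((g[:2]-[563,-189])@ex).round(1),((g[:2]-[563,-189])@ey).round(1),(g[2]-182).round(1))
print('level deg',np.degrees(np.cross(R[:,2],[0,0,-1])).round(2),'yaw',np.degrees(np.arctan2(R[1,1],R[0,1])).round(2),'F',np.round(s['force'],1))
E
python3 st.py; python3 look.py scene s1; python3 - <<'E'
from h2 import *
p,d,m=load('s1'); cv2.imwrite('pics/s1z.png',cv2.resize(p[100:290,180:440],None,fx=3,fy=3,interpolation=cv2.INTER_CUBIC))
E
```

```text
grasp [ 447.5 -143.2  285.5] seat frame -123.7 -11.5 103.5
level deg [-0.45 -0.41 -0.  ] yaw -28.91 F [-0.1  1.2 -2.7]
7.05 [ 448.8 -144.6  465.5] [ 0.861  0.508 -0.001 -0.005] [-0.1  1.2 -2.7]
tool y yaw -28.91 z [-0.007  0.008 -1.   ]
```

View pics/s1z.png

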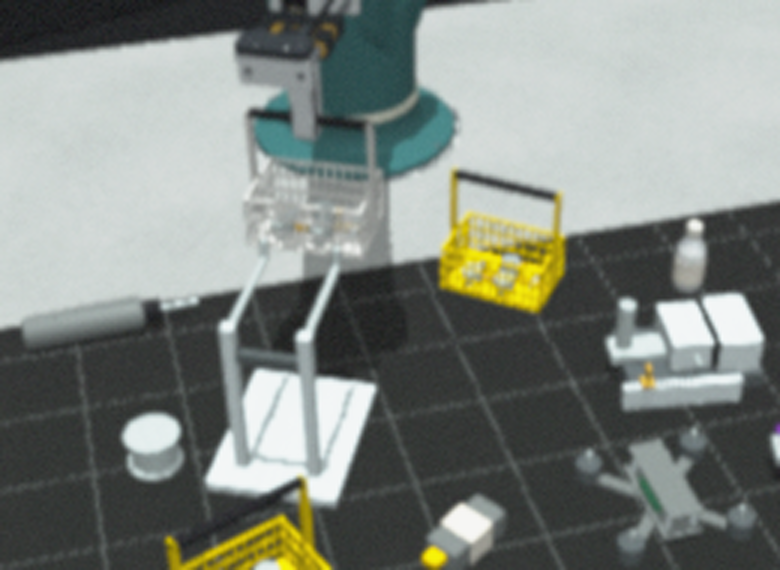

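The basket hangs level in the gripper in front of the prong tips. Next I align it and lower to slide-in height.

```bash
python3 -m inch '0.005 0.010 -0.02 -0.5 -0.4 1.9 1;0 0 -0.03 0 0 0 1;0 0 -0.008 0 0 0 1;0 0 0 0 0 0 1' 35; python3 st.py
```

```text
time_s: 7.6
position: [454.1, -130.2, 405.6]
eef_rot: [0.848, 0.53, -0.0, -0.0]
force: [-0.2, -0.5, -2.2]
grip_width: 0.1
grasp [ 453.9 -130.3  225.6] seat frame -123.8 2.9 43.6
level deg [ 0.01 -0.06  0.  ] yaw -25.98 F [-0.2 -0.5 -2.2]
```

```bash
python3 -m inch '0.026 -0.016 0 0 0 -1 1;0.027 -0.014 0 0 0 0 1;0.027 -0.014 0 0 0 0 1;0 0 0 0 0 0 1' 35; python3 st.py
```

```text
time_s: 8.1
position: [537.1, -175.1, 409.9]
eef_rot: [0.852, 0.524, 0.001, 0.002]
force: [-1.2, 0.9, -3.0]
grip_width: 0.104
grasp [ 537.7 -175.5  229.9] seat frame -28.7 0.6 47.9
level deg [0.13 0.18 0.  ] yaw -26.81 F [-1.2  0.9 -3. ]
```

```bash
python3 -m inch '0.022 -0.012 -0.005 0 0 0 1;0 0 0 0 0 0 1' 35; python3 st.py; python3 look.py scene s2; python3 - <<'E'
from h2 import *
p,d,m=load('s2'); cv2.imwrite('pics/s2z.png',cv2.resize(p[100:290,180:440],None,fx=3,fy=3,interpolation=cv2.INTER_CUBIC))
E
```

```text
time_s: 8.35
position: [559.6, -186.9, 406.6]
eef_rot: [0.851, 0.525, 0.001, 0.002]
force: [0.1, 0.3, -3.4]
grip_width: 0.101
grasp [ 560.3 -187.4  226.6] seat frame -3.1 0.3 44.6
level deg [0.15 0.25 0.  ] yaw -26.72 F [ 0.1  0.3 -3.4]
8.35 [ 559.6 -186.9  406.6] [0.851 0.525 0.001 0.002] [ 0.1  0.3 -3.4]
tool y yaw -26.72 z [ 0.004 -0.003 -1.   ]
```

View pics/s2z.png

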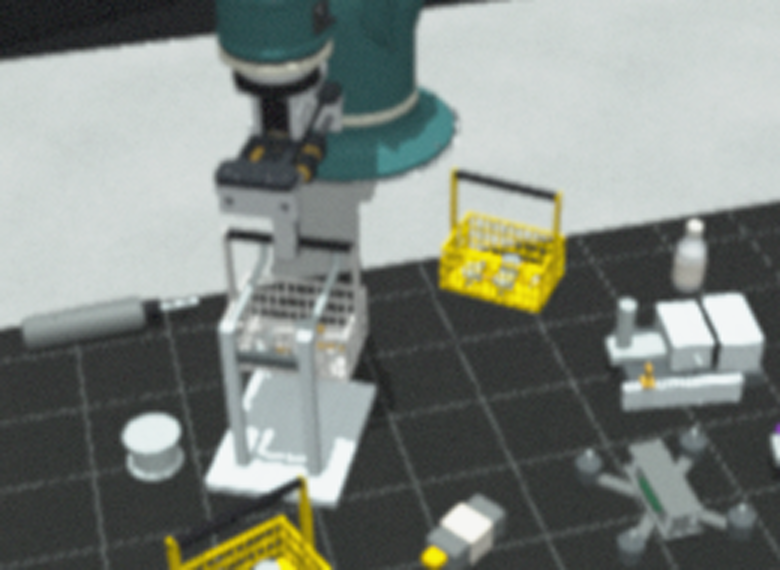

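The prongs run under the bar, between the straps. Lowering now.

```bash
python3 -m inch '0 0 -0.02 0 0 0 1;0 0 -0.014 0 0 0 1;0 0 -0.003 0 0 0 1;0 0 0 0 0 0 1' 35; python3 st.py
```

```text
time_s: 8.9
position: [558.1, -184.9, 371.5]
eef_rot: [0.851, 0.526, 0.002, 0.003]
force: [-0.7, -0.6, -1.8]
grip_width: 0.103
grasp [ 559.3 -185.6  191.5] seat frame -4.9 1.4 9.5
level deg [0.21 0.37 0.  ] yaw -26.59 F [-0.7 -0.6 -1.8]
```

```bash
python3 -m inch '0 0 -0.003 0.2 0.3 0 1;0 0 -0.002 0 0 0 1;0 0 0 0 0 0 1' 35; python3 st.py;
```

```text
time_s: 9.28
position: [558.3, -184.9, 367.2]
eef_rot: [0.851, 0.526, 0.001, 0.001]
force: [-0.2, -0.0, -3.1]
grip_width: 0.101
grasp [ 558.6 -185.   187.2] seat frame -5.7 1.6 5.2
level deg [0.02 0.12 0.  ] yaw -26.59 F [-0.2 -0.  -3.1]
```

```bash
python3 -m inch '0 0 -0.002 0 0 0 1;0 0 0 0 0 0 1' 35; python3 -m inch '0 0 -0.002 0 0 0 1;0 0 0 0 0 0 1' 35;python3 st.py;
```

```text
time_s: 9.52
position: [558.4, -184.9, 366.2]
eef_rot: [0.851, 0.526, 0.001, 0.001]
force: [-1.6, -0.4, -1.1]
grip_width: 0.1
time_s: 9.78
position: [558.6, -184.8, 366.3]
eef_rot: [0.851, 0.525, 0.001, 0.002]
force: [0.1, -0.1, -2.4]
grip_width: 0.104
grasp [ 559.4 -185.2  186.3] seat frame -5.0 1.8 4.3
level deg [0.12 0.25 0.  ] yaw -26.6 F [ 0.1 -0.1 -2.4]
```

```bash
python3 -m inch '0 0 -0.004 0 0 0 1;0 0 0 0 0 0 1' 35; python3 st.py;
```

```text
time_s: 10.02
position: [558.9, -184.3, 365.2]
eef_rot: [0.851, 0.526, 0.002, 0.003]
force: [-0.1, -0.1, -3.6]
grip_width: 0.102
grasp [ 560.  -185.   185.2] seat frame -4.5 2.2 3.2
level deg [0.21 0.36 0.  ] yaw -26.59 F [-0.1 -0.1 -3.6]
```

```bash
python3 -m inch '0 0 -0.004 0 0 0 1;0 0 0 0 0 0 1' 35; python3 st.py;
```

```text
time_s: 10.28
position: [559.2, -183.9, 363.9]
eef_rot: [0.851, 0.526, 0.002, 0.004]
force: [0.3, -0.1, -2.7]
grip_width: 0.1
grasp [ 560.7 -184.8  183.9] seat frame -4.0 2.7 1.9
level deg [0.28 0.47 0.  ] yaw -26.59 F [ 0.3 -0.1 -2.7]
```

```bash
python3 -m inch '0 0 -0.005 0.3 0.4 0 1;0 0 0 0 0 0 1;0 0 0 0 0 0 1' 35; python3 st.py; python3 look.py scene s3; python3 - <<'E'
from h2 import *
p,d,m=load('s3'); cv2.imwrite('pics/s3z.png',cv2.resize(p[150:260,230:330],None,fx=5,fy=5,interpolation=cv2.INTER_CUBIC))
E
```

```text
time_s: 10.65
position: [560.4, -184.1, 362.1]
eef_rot: [0.851, 0.525, 0.002, 0.003]
force: [-0.4, 0.4, -0.2]
grip_width: 0.101
grasp [ 561.6 -184.5  182.1] seat frame -3.2 3.4 0.1
level deg [0.12 0.4  0.  ] yaw -26.6 F [-0.4  0.4 -0.2]
10.65 [ 560.4 -184.1  362.1] [0.851 0.525 0.002 0.003] [-0.4  0.4 -0.2]
tool y yaw -26.6 z [ 0.007 -0.002 -1.   ]
```

View pics/s3z.png

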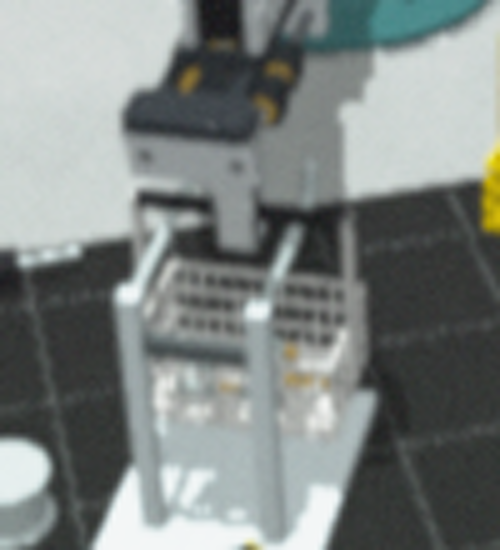

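The bar rests on both prongs and the force reading has gone to about 0. Releasing with the fingers partly open.

```bash
python3 -m inch '0 0 0 0 0 0 0;0 0 0 0 0 0 0;0 0 0 0 0 0 0;0 0 0 0 0 0 0;0 0 0 0 0 0 0' 35; python3 st.py; python3 look.py scene s4; python3 - <<'E'
from h2 import *
p,d,m=load('s4'); cv2.imwrite('pics/s4z.png',cv2.resize(p[150:260,230:330],None,fx=5,fy=5,interpolation=cv2.INTER_CUBIC))
E
```

```text
time_s: 11.32
position: [560.3, -184.2, 361.2]
eef_rot: [0.851, 0.525, 0.002, 0.002]
force: [-0.4, 0.3, 0.5]
grip_width: 0.498
grasp [ 561.4 -184.4  181.2] seat frame -3.5 3.3 -0.8
level deg [0.08 0.34 0.  ] yaw -26.6 F [-0.4  0.3  0.5]
11.325 [ 560.3 -184.2  361.2] [0.851 0.525 0.002 0.002] [-0.4  0.3  0.5]
tool y yaw -26.6 z [ 0.006 -0.001 -1.   ]
```

View pics/s4z.png

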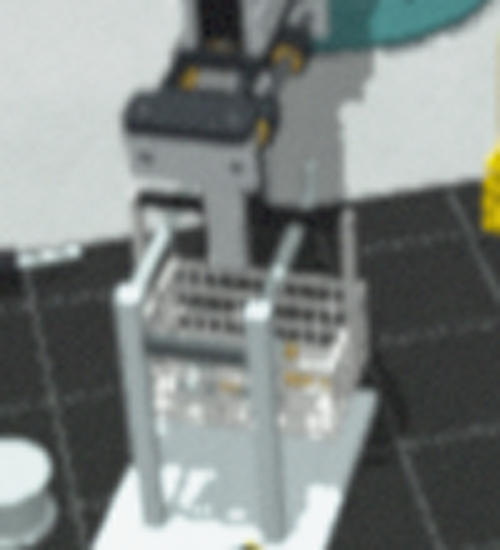

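```bash
python3 -m inch '0 0 0.03 0 0 0 0;0 0 0.06 0 0 0 0;0 0 0.06 0 0 0 0' 35; python3 st.py; python3 - <<'E'
from h2 import *
p,d,m=load('w1')
Z=lambda x,y:(350+x/4-.375,y/4-.375)
def P(x,y,h=None):
    u,v=Z(x,y)
    return onplane(m,u,v,h) if h else world(m,u,v,d[int(round(v)),int(round(u))])
a,b=P(240,97,59),P(440,308,59); print('front edge',a,b,np.linalg.norm(a-b),'y dir -> x yaw',np.degrees(np.arctan2(*(a-b)[[1,0]]))-90)
print(P(350,200).round(), P(340,200).round(),'rail top',P(580,270).round(),P(640,200).round())
a,b=P(318,553,32),P(676,180,32); print('rail',a,b,np.degrees(np.arctan2(*(b-a)[[1,0]])))
print('post top circle centre',P(238,347,90),'depth',P(238,347))
print('fin', [ (q,P(*q).round(1)) for q in [(380,470),(375,455),(395,475),(370,490),(362,485)]])
print('ptr', [ (q,P(*q).round(1)) for q in [(520,265),(528,278),(510,250)]])
E
```

```text
time_s: 11.75
position: [559.3, -184.2, 511.0]
eef_rot: [0.851, 0.526, -0.0, -0.001]
force: [0.6, -0.7, 0.2]
grip_width: 0.504
grasp [ 559.  -183.9  331. ] seat frame -5.9 2.8 149.0
level deg [-0.1  -0.08 -0.  ] yaw -26.58 F [ 0.6 -0.7  0.2]
front edge [547.31858825 204.96477394  59.        ] [614.06650219 194.22073368  59.        ] 67.60708850257431 y dir -> x yaw 80.8558524385314
[582. 201.  59.] [580. 200.  59.] rail top [646. 228.  29.] [649. 250.  28.]
rail [632.81853862 135.11139221  32.        ] [651.78187913 256.31248899  32.        ] 81.10749577381453
post top circle centre [573.8238734  156.44063507  90.        ] depth [573.4937808  156.14542235  91.90404476]
fin [((380, 470), array([627.7, 158.3,  51. ])), ((375, 455), array([628.9, 162.8,  35.4])), ((395, 475), array([631. , 159.1,  52.6])), ((370, 490), array([633.4, 155.1,  35. ])), ((362, 485), array([631.2, 155.2,  33.8]))]
ptr [((520, 265), array([627.9, 215.9,  45.5])), ((528, 278), array([631.6, 214.8,  44.9])), ((510, 250), array([624.1, 217.7,  44. ]))]
```

```bash
python3 -m inch '0.002 0.048 0 0 0 -10 0;0.002 0.048 0 0 0 -10 0;0.002 0.048 0 0 0 -10 0;0.002 0.048 -0.02 0 0 -10 0;0.002 0.048 -0.02 0 0 -10 0' 35; python3 st.py;  python3 -m inch '0 0.04 -0.02 0 0 -10 0;0.002 0.03 -0.02 0 0 -9 0;0 0 0 0 0 0 0' ; python3 st.py; python3 look.py wrist w5 pull_post marker_fin pointer_tip
```

```text
time_s: 12.38
position: [568.8, 54.0, 478.6]
eef_rot: [0.994, 0.11, 0.004, 0.003]
force: [0.2, -0.2, 0.5]
grip_width: 0.5
grasp [570.2  53.  298.6] seat frame -103.2 218.9 116.6
level deg [0.29 0.45 0.  ] yaw -77.32 F [ 0.2 -0.2  0.5]
time_s: 12.75
position: [569.7, 130.0, 436.4]
eef_rot: [0.998, -0.059, 0.002, 0.003]
force: [0.3, 0.6, 0.3]
grip_width: 0.502
grasp [570.5 128.8 256.4] seat frame -137.3 286.5 74.4
level deg [0.39 0.25 0.  ] yaw -96.78 F [0.3 0.6 0.3]
12.75 [569.7 130.  436.4] [ 0.998 -0.059  0.002  0.003] [0.3 0.6 0.3]
tool y yaw -96.78 z [ 0.004 -0.007 -1.   ]
pull_post [([298.6, 185.1], 0.7), ([288.3, 125.4], 0.39)]
marker_fin [([285.2, 123.9], 0.48)]
pointer_tip [([229.1, 131.0], 0.76)]
```

View pics/w5.png

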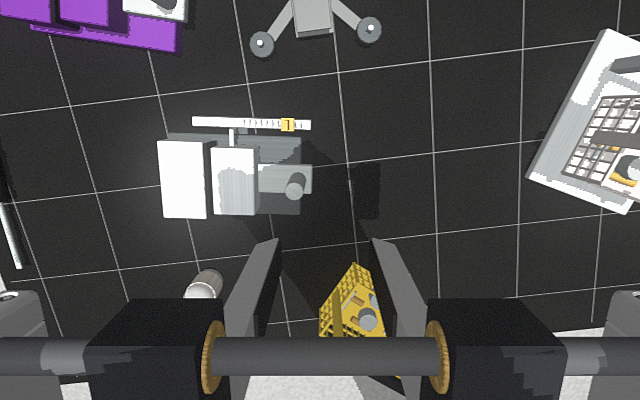

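The wrist view shows the clamp with its post top at about (295,190), the pointer at (232,135) and the fin at (287,125). The basket hangs on the bracket at right (620,140).

```bash
python3 - <<'E'
from h2 import *
p,d,m=load('w5')
cv2.imwrite('pics/w5z.png',cv2.resize(p[105:225,150:325],None,fx=4.5,fy=4.5,interpolation=cv2.INTER_CUBIC))
P=[]
for v in range(150,215):
    for u in range(260,320):
        X=world(m,u,v,d[v,u])
        if 85<X[2]<95: P.append(X)
P=np.array(P); print(len(P),P.mean(0).round(1),P.min(0).round(1),P.max(0).round(1))
for lo,hi,box in [(26,31,(105,135,185,315))]:
    Q=np.array([world(m,u,v,d[v,u]) for v in range(box[0],box[1]) for u in range(box[2],box[3]) if lo<world(m,u,v,d[v,u])[2]<hi]); c=Q.mean(0); w=np.linalg.svd(Q[:,:2]-c[:2])[2][0]; print('rail',len(Q),c,np.degrees(np.arctan2(w[1],w[0])))
Q=np.array([world(m,u,v,d[v,u]) for v in range(110,135) for u in range(270,305) if 46<world(m,u,v,d[v,u])[2]<58]); print('fin top',len(Q),Q.mean(0).round(1),Q.min(0).round(1),Q.max(0).round(1))
Q=np.array([world(m,u,v,d[v,u]) for v in range(115,147) for u in range(222,242) if 38<world(m,u,v,d[v,u])[2]<50]); print('ptr',len(Q),Q.mean(0).round(1),Q.min(0).round(1),Q.max(0).round(1))
E
```

```text
284 [574.6 156.3  89.9] [565.4 148.2  85.2] [582.9 165.2  92.3]
rail 1007 [639.63769581 202.26773152  28.26634274] 81.24416509333736
fin top 54 [633.1 159.5  51.6] [628.1 157.1  48.1] [638.2 162.1  53.9]
ptr 110 [625.6 217.3  44.4] [617.4 208.1  38.4] [635.7 228.9  49.1]
```

View pics/w5z.png

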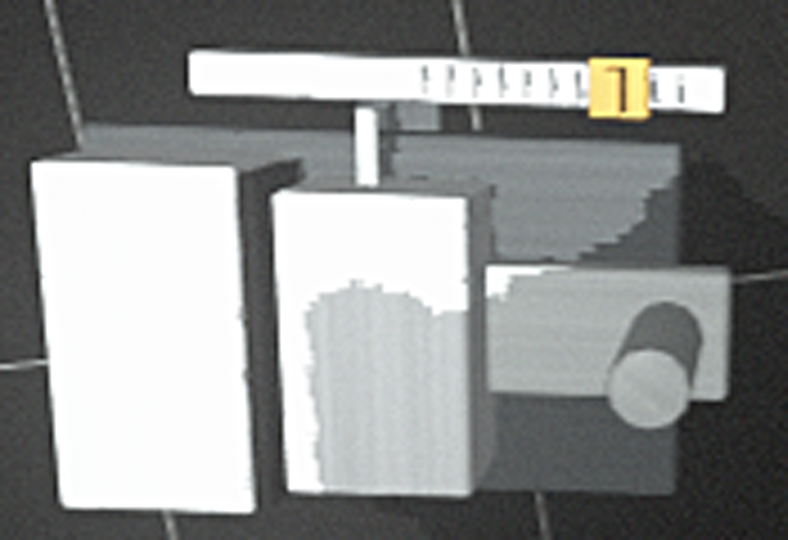

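```bash
cat > gap.py <<'E'
from h2 import *
def gap(m,pp,pf,hp=44,hf=52,yaw=81.2):
    a=onplane(m,*pp,hp);b=onplane(m,*pf,hf); e=np.array([np.cos(np.radians(yaw)),np.sin(np.radians(yaw))]); return a.round(1),b.round(1),((a-b)[:2]@e).round(1)
E
python3 - <<'E'
from gap import *
p,d,m=load('w5')
Z=lambda x,y:(150+x/4.5-.39,105+y/4.5-.39)
print(gap(m,Z(367,115),Z(620,88)),gap(m,Z(367,150),Z(620,88)),gap(m,Z(367,115),Z(620,100),hf=42))
E
```

```text
(array([634.3, 215.4,  44. ]), array([633.8, 156.9,  52. ]), np.float64(57.9)) (array([626.6, 216.9,  44. ]), array([633.8, 156.9,  52. ]), np.float64(58.1)) (array([634.3, 215.4,  44. ]), array([630.7, 158.3,  42. ]), np.float64(57.0))
```

```bash
python3 -m inch '0.005 0.0265 -0.03 0.4 0.25 -2 0;0 0 -0.04 0 0 0 0;0 0 -0.04 0 0 0 0;0 0 0 0 0 0 0' 40; python3 st.py; python3 look.py wrist w6
```

```text
time_s: 13.45
position: [577.2, 148.9, 329.0]
eef_rot: [0.997, -0.079, 0.004, -0.0]
force: [0.1, -0.2, -0.2]
grip_width: 0.505
grasp [578.7 148.8 149. ] seat frame -139.0 308.1 -33.0
level deg [0.04 0.5  0.  ] yaw -99.06 F [ 0.1 -0.2 -0.2]
13.45 [577.2 148.9 329. ] [ 0.997 -0.079  0.004 -0.   ] [ 0.1 -0.2 -0.2]
tool y yaw -99.06 z [ 0.009 -0.001 -1.   ]
```

View pics/w6.png

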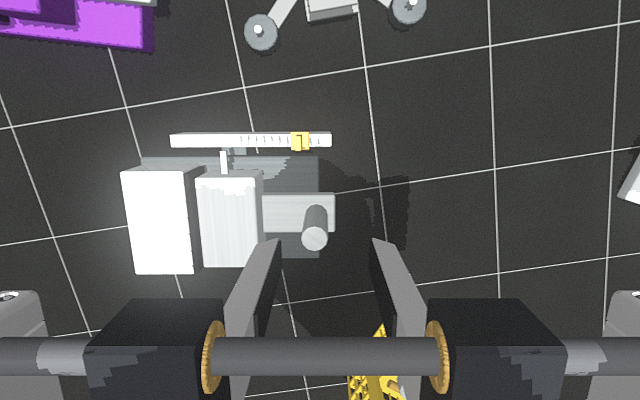

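```bash
python3 -m inch '-0.003 0.008 0 0 0.5 0.2 0;0 0 0 0 0 0 0' 40; python3 st.py; python3 -m inch '-0.001 0.001 -0.04 0 0 0 0;0 0.001 -0.03 0 0 0 0;0 0 -0.005 0 0 0 0;0 0 0 0 0 0 0' 40; python3 st.py; python3 look.py wrist w7
```

```text
time_s: 13.75
position: [575.4, 157.5, 334.6]
eef_rot: [0.997, -0.078, 0.003, -0.001]
force: [-0.1, -1.3, 0.6]
grip_width: 0.501
grasp [576.6 157.6 154.6] seat frame -144.9 315.0 -27.4
level deg [-0.06  0.38  0.  ] yaw -98.89 F [-0.1 -1.3  0.6]
time_s: 14.25
position: [575.9, 159.9, 263.3]
eef_rot: [0.997, -0.077, 0.007, -0.002]
force: [0.5, -0.6, 0.1]
grip_width: 0.503
grasp [578.5 160.4  83.4] seat frame -144.4 318.3 -98.6
level deg [-0.13  0.82  0.  ] yaw -98.89 F [ 0.5 -0.6  0.1]
14.25 [575.9 159.9 263.3] [ 0.997 -0.077  0.007 -0.002] [ 0.5 -0.6  0.1]
tool y yaw -98.89 z [ 0.014  0.002 -1.   ]
```

View pics/w7.png

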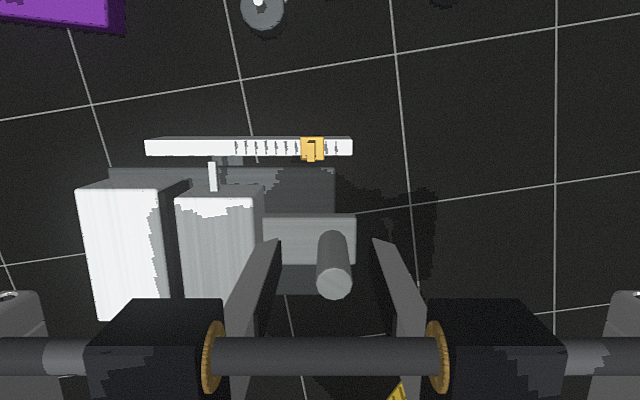

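The post at (334,270) is between the fingers, and both fingers are clear of the block. Small correction, then down and close.

```bash
python3 -m inch '-0.001 -0.004 -0.012 0 0.8 0 0;0 0 -0.008 0 0 0 0;0 0 0 0 0 0 0' 40; python3 st.py; python3 -m inch '0 0 0 0 0 0 1;0 0 0 0 0 0 1;0 0 0 0 0 0 1;0 0 0 0 0 0 1;0 0 0 0 0 0 1' 40; python3 st.py;
```

```text
time_s: 14.68
position: [575.4, 155.4, 244.1]
eef_rot: [0.997, -0.078, 0.001, -0.001]
force: [-0.4, 0.3, 0.3]
grip_width: 0.498
grasp [575.8 155.9  64.1] seat frame -144.9 313.1 -117.9
level deg [-0.15  0.12  0.  ] yaw -98.92 F [-0.4  0.3  0.3]
time_s: 15.3
position: [575.5, 155.9, 244.5]
eef_rot: [0.997, -0.077, 0.001, -0.002]
force: [1.5, 0.7, -2.1]
grip_width: 0.184
grasp [576.  156.5  64.5] seat frame -144.9 313.7 -117.5
level deg [-0.18  0.17  0.  ] yaw -98.89 F [ 1.5  0.7 -2.1]
```

Gripped: 0.184 is about 17–18 mm, which matches the post diameter. I'll check the basket and take the start measurement before pulling.

```bash
python3 -m inch '0 0 0 0 0 0 1;0 0 0 0 0 0 1' 45; python3 look.py scene s5 basket_handle; python3 look.py wrist w8; python3 - <<'E'
from h2 import *
p,d,m=load('s5'); cv2.imwrite('pics/s5z.png',cv2.resize(p[140:280,225:425],None,fx=4,fy=4,interpolation=cv2.INTER_CUBIC))
P=[world(m,u,v,d[v,u]) for v in range(150,260) for u in range(225,330) if d[v,u]>0]
P=np.array(P); ex=np.array([.891,-.453]); ey=np.array([.453,.891]); L=np.c_[(P[:,:2]-[563,-189])@ex,(P[:,:2]-[563,-189])@ey,P[:,2]-182]
k=(abs(L[:,0])<25)&(abs(L[:,1])<75)&(L[:,2]>3)&(L[:,2]<20); print(k.sum(),L[k].mean(0).round(1),L[k].min(0).round(1),L[k].max(0).round(1))
E
```

```text
time_s: 15.55
position: [575.5, 155.9, 244.5]
eef_rot: [0.997, -0.077, 0.001, -0.002]
force: [1.2, 1.9, -1.7]
grip_width: 0.184
15.55 [575.5 155.9 244.5] [ 0.997 -0.077  0.001 -0.002] [ 1.2  1.9 -1.7]
tool y yaw -98.89 z [ 0.003  0.003 -1.   ]
basket_handle [([348.2, 163.5], 0.84), ([258.1, 270.6], 0.77), ([278.7, 194.1], 0.59)]
15.65 [575.5 155.9 244.5] [ 0.997 -0.077  0.001 -0.002] [-0.1  1.1 -2.3]
tool y yaw -98.88 z [ 0.003  0.003 -1.   ]
78 [1.3 6.4 4.7] [ -6.2 -59.9   3. ] [ 8.3 67.2  8.8]
```

View pics/s5z.png

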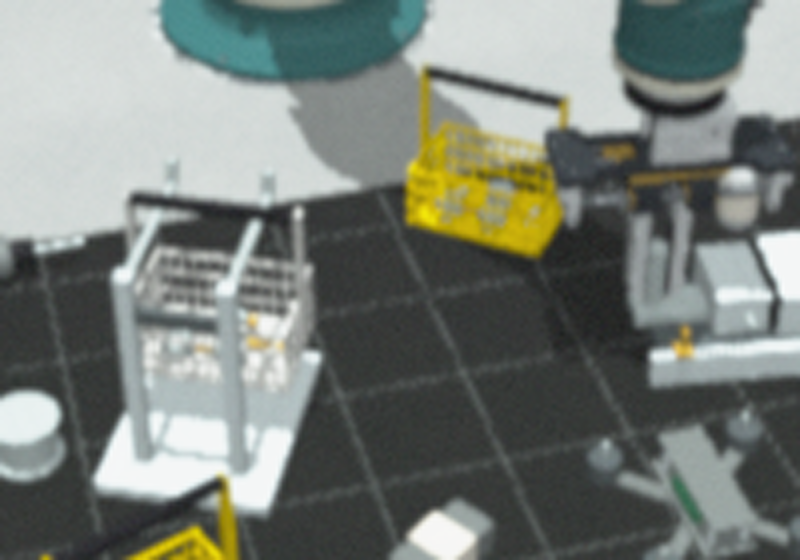

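View pics/w8.png

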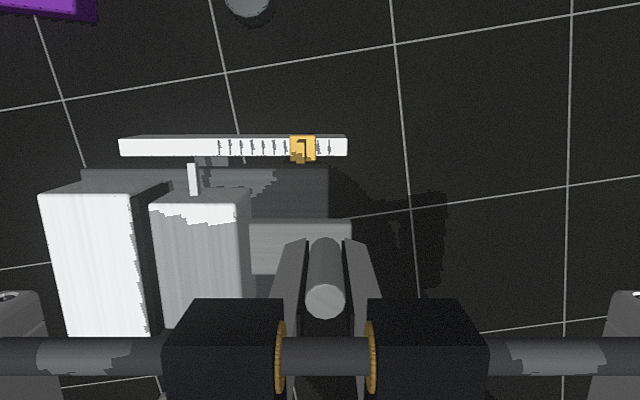

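Basket hangs level over both prongs (bar about +6 mm sideways, z about +4 mm). In the wrist view the pointer is at (193,180), the fin at (303,147), and the post is gripped. Pulling out in steps.

```bash
python3 -m inch '-0.002 -0.012 0 0 0 0 1;-0.003 -0.015 0 0 0 0 1;-0.002 -0.015 0 0 0 0 1;-0.001 -0.006 0 0 0 0 1;0 0 0 0 0 0 1' 45; python3 st.py; python3 look.py wrist w9 pointer_tip marker_fin
```

```text
time_s: 16.32
position: [567.8, 109.3, 244.5]
eef_rot: [0.997, -0.076, 0.003, -0.005]
force: [2.9, 6.7, -7.1]
grip_width: 0.189
grasp [569.  110.9  64.5] seat frame -130.5 270.0 -117.5
level deg [-0.5   0.39  0.  ] yaw -98.7 F [ 2.9  6.7 -7.1]
16.325 [567.8 109.3 244.5] [ 0.997 -0.076  0.003 -0.005] [ 2.9  6.7 -7.1]
tool y yaw -98.7 z [ 0.007  0.009 -1.   ]
pointer_tip [([193.4, 164.9], 0.76)]
marker_fin [([210.9, 147.9], 0.6)]
```

View pics/w9.png

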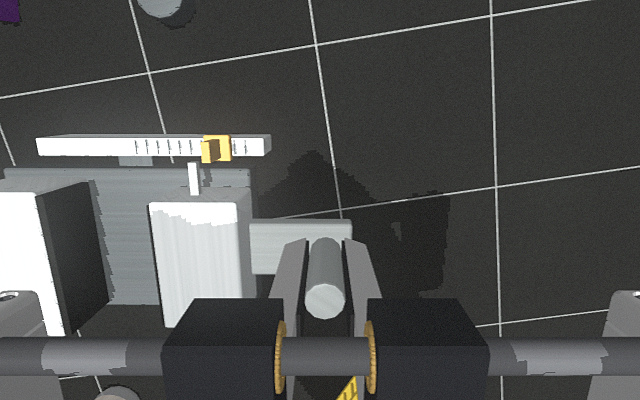

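```bash
python3 - <<'E'
from gap import *
for t in ['w8','w9']:
    p,d,m=load(t)
    c=p[120:205,140:340]; cv2.imwrite(f'pics/{t}z.png',cv2.resize(c,None,fx=4,fy=4,interpolation=cv2.INTER_CUBIC))
    cam=-np.array(m['R']).T@np.array(m['t']); print(t,cam.round(1))
    # fin by depth: points z>40 on the rail zone
    e=np.array([np.cos(np.radians(81.2)),np.sin(np.radians(81.2))]); n=np.array([e[1],-e[0]])
    W=np.array([[*world(m,u,v,d[v,u]),u,v] for v in range(115,205) for u in range(120,345)])
    hsv=cv2.cvtColor(p,cv2.COLOR_BGR2HSV); H=np.array([hsv[int(r[4]),int(r[3])] for r in W])
    f=(H[:,1]>120)&(H[:,0]>10)&(H[:,0]<35)
    F=W[f]; print('fin px',F[:,3:].min(0),F[:,3:].max(0),'all x',(F[:,:2]@e).min().round(1),(F[:,:2]@e).max().round(1),'z',F[:,2].min().round(1),F[:,2].max().round(1))
    T=F[F[:,2]>45]; print(' high fin x',len(T),(T[:,:2]@e).mean().round(1),np.percentile(T[:,:2]@e,[5,95]).round(1),(T[:,:2]@n).mean().round(1))
    k=(W[:,2]>40)&(W[:,2]<47)&(W[:,3]<205)&(W[:,3]>180)&(W[:,4]>158)&(W[:,4]<193); Q=W[k]; print(' ptr x',len(Q),(Q[:,:2]@e).mean().round(1),np.percentile(Q[:,:2]@e,[5,95]).round(1),(Q[:,:2]@n).max().round(1),Q[:,2].mean().round(1))
E
```

```text
w8 [653.2 143.6 225.1]
fin px [289. 135.] [315. 162.] all x 241.9 261.3 z 1.1 225.1
 high fin x 201 254.1 [252.6 256.2] 602.0
 ptr x 342 310.0 [308.4 312.4] 595.3 44.1
w9 [645.6  97.5 225.3]
fin px [201. 135.] [231. 162.] all x 195.1 261.2 z 28.9 225.3
 high fin x 33 249.9 [229.4 256.1] 603.2
 ptr x 345 264.0 [262.3 266.4] 595.2 44.0
```

View pics/w9z.png

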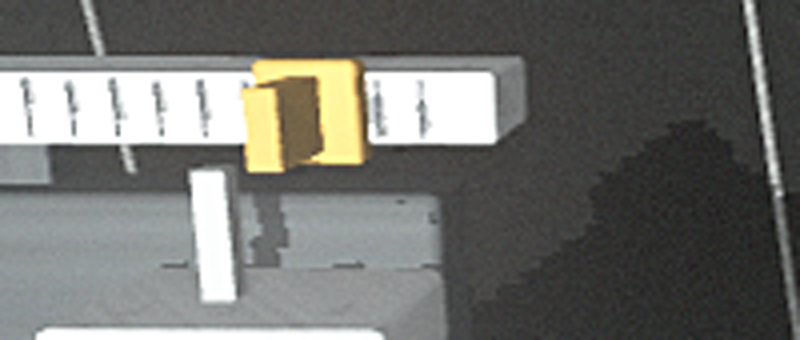

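```bash
python3 - <<'E'
from gap import *
p,d,m=load('w9'); e=np.array([np.cos(np.radians(81.2)),np.sin(np.radians(81.2))])
Z=lambda x,y:(140+x/4-.375,120+y/4-.375)
for q,h in [((244,86),52),((278,88),52),((262,87),52),((248,170),32),((284,172),32),((211,172),44),((191,172),44),((230,172),44)]:
    X=onplane(m,*Z(*q),h); print(q,X.round(1),(X[:2]@e).round(1))
E
```

```text
(244, 86) [638.4 160.3  52. ] 256.1
(278, 88) [637.6 156.3  52. ] 252.0
(262, 87) [638.  158.2  52. ] 253.9
(248, 170) [626.5 169.7  32. ] 263.6
(284, 172) [625.5 165.   32. ] 258.7
(211, 172) [628.2 170.   44. ] 264.1
(191, 172) [628.5 172.5  44. ] 266.6
(230, 172) [627.8 167.6  44. ] 261.7
```

```bash
python3 -m inch '-0.001 -0.005 0 -0.4 0.2 0 1;-0.001 -0.005 0 0 0 0 1;0 0 0 0 0 0 1' 45; python3 st.py; python3 look.py wrist w10 pointer_tip marker_fin; python3 - <<'E'
from gap import *
t='w10'
p,d,m=load(t)
c=p[120:205,140:340]; cv2.imwrite(f'pics/{t}z.png',cv2.resize(c,None,fx=4,fy=4,interpolation=cv2.INTER_CUBIC))
e=np.array([np.cos(np.radians(81.2)),np.sin(np.radians(81.2))]); n=np.array([e[1],-e[0]])
W=np.array([[*world(m,u,v,d[v,u]),u,v] for v in range(115,205) for u in range(120,345)])
k=(W[:,2]>40)&(W[:,2]<47)&(W[:,3]<208)&(W[:,3]>178)&(W[:,4]>164)&(W[:,4]<193); Q=W[k]; print(' ptr x',len(Q),(Q[:,:2]@e).mean().round(1),np.percentile(Q[:,:2]@e,[5,95]).round(1),(Q[:,:2]@n).max().round(1))
E
```

```text
time_s: 16.85
position: [566.6, 101.8, 244.5]
eef_rot: [0.997, -0.075, 0.003, -0.003]
force: [3.7, 7.4, -7.2]
grip_width: 0.184
grasp [567.9 103.   64.5] seat frame -127.9 262.3 -117.5
level deg [-0.36  0.41  0.  ] yaw -98.55 F [ 3.7  7.4 -7.2]
16.85 [566.6 101.8 244.5] [ 0.997 -0.075  0.003 -0.003] [ 3.7  7.4 -7.2]
tool y yaw -98.55 z [ 0.007  0.006 -1.   ]
pointer_tip [([191.9, 164.1], 0.6)]
marker_fin []
 ptr x 313 256.0 [254.4 258.3] 593.7
```

View pics/w10z.png

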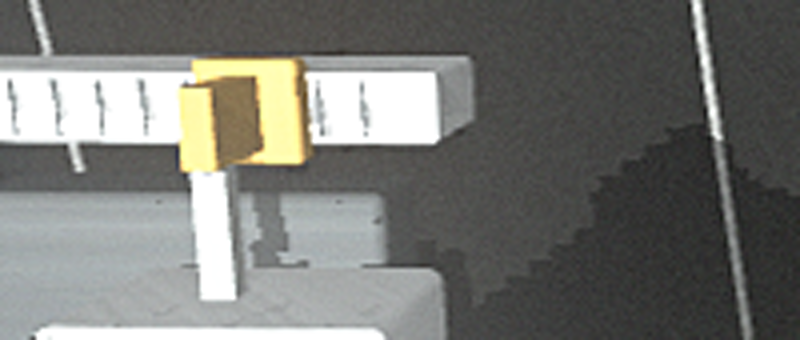

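```bash
python3 -m inch '0 -0.003 0 0 0 0 1;0 0 0 0 0 0 1;0 0 0 0 0 0 1;0 0 0 0 0 0 1;0 0 0 0 0 0 1' 45; python3 st.py; cat > chk.py <<'E'
import sys
from gap import *
t=sys.argv[1]
p,d,m=load(t)
c=p[120:205,140:340]; cv2.imwrite(f'pics/{t}z.png',cv2.resize(c,None,fx=4,fy=4,interpolation=cv2.INTER_CUBIC))
e=np.array([np.cos(np.radians(81.2)),np.sin(np.radians(81.2))]); n=np.array([e[1],-e[0]])
W=np.array([[*world(m,u,v,d[v,u]),u,v] for v in range(115,205) for u in range(120,345)])
k=(W[:,2]>40)&(W[:,2]<47)&(W[:,3]<208)&(W[:,3]>178)&(W[:,4]>164)&(W[:,4]<193); Q=W[k]; print(' ptr x',len(Q),(Q[:,:2]@e).mean().round(1),np.percentile(Q[:,:2]@e,[5,95]).round(1),(Q[:,:2]@n).max().round(1))
k=(W[:,2]>48)&(W[:,2]<56)&(W[:,4]<165); Q=W[k]; s=Q[:,:2]@e; k=abs(s-254)<8; print(' fin top',k.sum(),np.median(s[k]).round(1),np.percentile(s[k],[5,95]).round(1))
E
python3 look.py wrist w11 pointer_tip marker_fin;python3 chk.py w11; python3 chk.py w10
```

```text
time_s: 17.62
position: [566.6, 103.1, 244.5]
eef_rot: [0.997, -0.072, 0.004, -0.007]
force: [3.7, 6.3, -6.2]
grip_width: 0.185
grasp [568.2 105.3  64.5] seat frame -128.7 264.6 -117.5
level deg [-0.72  0.53  0.  ] yaw -98.29 F [ 3.7  6.3 -6.2]
17.625 [566.6 103.1 244.5] [ 0.997 -0.072  0.004 -0.007] [ 3.7  6.3 -6.2]
tool y yaw -98.29 z [ 0.009  0.013 -1.   ]
pointer_tip [([190.0, 162.8], 0.97)]
marker_fin [([198.0, 147.3], 0.86), ([324.0, 277.4], 0.75)]
 ptr x 323 258.5 [256.6 261.1] 593.3
 fin top 235 254.1 [252.4 256.3]
 ptr x 313 256.0 [254.4 258.3] 593.7
 fin top 256 253.8 [252.3 256.4]
```

View pics/w11z.png

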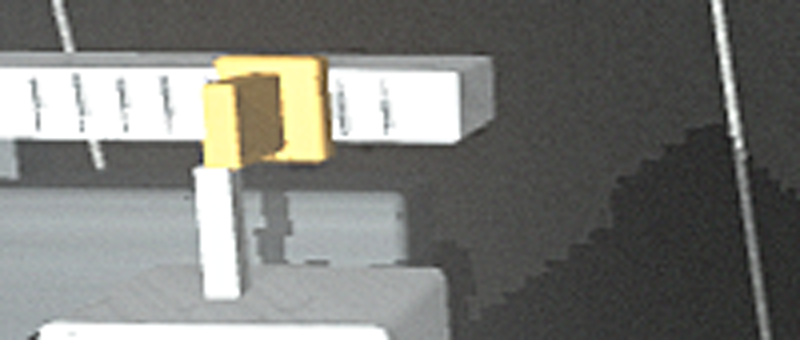

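The pointer crept back during the zero rows: each row re-targets the sagged pose, leaving the pointer at 258.5 against the fin's 254. I'll hold with small compensating rows instead.

```bash
python3 -m inch '-0.0005 -0.004 0 -0.5 0.3 -0.2 1;-0.0002 -0.001 0 -0.1 0 0 1;-0.0002 -0.001 0 -0.1 0 0 1;-0.0002 -0.001 0 -0.1 0 0 1' 45; python3 st.py; 
python3 look.py wrist w12 ;python3 chk.py w12
```

```text
time_s: 18.27
position: [566.1, 99.6, 244.5]
eef_rot: [0.997, -0.072, 0.004, -0.003]
force: [4.9, 7.9, -6.9]
grip_width: 0.185
grasp [567.5 100.5  64.5] seat frame -127.2 259.9 -117.5
level deg [-0.27  0.44  0.  ] yaw -98.31 F [ 4.9  7.9 -6.9]
18.275 [566.1  99.6 244.5] [ 0.997 -0.072  0.004 -0.003] [ 4.9  7.9 -6.9]
tool y yaw -98.31 z [ 0.008  0.005 -1.   ]
 ptr x 317 253.6 [251.8 255.9] 593.4
 fin top 244 253.9 [252.4 256.4]
```

```bash
python3 -m inch '-0.0001 -0.0009 0 -0.1 0 0 1;-0.0001 -0.0009 0 -0.1 0 0 1;-0.0001 -0.0009 0 -0.1 0 0 1;-0.0001 -0.0009 0 -0.1 0 0 1;-0.0001 -0.0009 0 -0.1 0 0 1' 45; python3 st.py; 
python3 look.py wrist w13 ;python3 chk.py w13
```

```text
time_s: 18.95
position: [565.6, 99.8, 244.5]
eef_rot: [0.997, -0.071, 0.005, -0.002]
force: [3.6, 8.0, -6.1]
grip_width: 0.187
grasp [567.5 100.5  64.6] seat frame -127.2 260.0 -117.4
level deg [-0.22  0.6   0.  ] yaw -98.09 F [ 3.6  8.  -6.1]
18.95 [565.6  99.8 244.5] [ 0.997 -0.071  0.005 -0.002] [ 3.6  8.  -6.1]
tool y yaw -98.09 z [ 0.01   0.004 -1.   ]
 ptr x 321 253.6 [251.7 255.9] 593.1
 fin top 252 253.8 [252.4 256.3]
```

The jaw is steady: pointer 253.6 against fin 253.8. Camera calls hold the last target, so I'll use several to check that it stays, and look at the basket at the same time.

```bash
python3 - <<'E'
from h2 import *
for i in range(16): ctrl.capture('scene')
E
python3 st.py; python3 look.py wrist w14; python3 chk.py w14; python3 look.py scene s6; python3 - <<'E'
from h2 import *
p,d,m=load('s6'); cv2.imwrite('pics/s6z.png',cv2.resize(p[140:280,225:425],None,fx=4,fy=4,interpolation=cv2.INTER_CUBIC))
P=np.array([world(m,u,v,d[v,u]) for v in range(150,260) for u in range(225,330) if d[v,u]>0]); ex=np.array([.891,-.453]); ey=np.array([.453,.891]); L=np.c_[(P[:,:2]-[563,-189])@ex,(P[:,:2]-[563,-189])@ey,P[:,2]-182]
k=(abs(L[:,0])<25)&(abs(L[:,1])<75)&(L[:,2]>3)&(L[:,2]<20); print(k.sum(),L[k].mean(0).round(1),L[k].min(0).round(1),L[k].max(0).round(1))
E
```

```text
grasp [567.5 100.5  64.5] seat frame -127.2 260.0 -117.5
level deg [-0.22  0.59  0.  ] yaw -98.09 F [ 3.9  8.6 -5.7]
19.8 [565.6  99.8 244.5] [ 0.997 -0.071  0.005 -0.002] [ 3.9  8.6 -5.7]
tool y yaw -98.09 z [ 0.01   0.004 -1.   ]
 ptr x 327 253.6 [251.8 256. ] 593.2
 fin top 252 253.8 [252.3 256.3]
19.85 [565.6  99.8 244.5] [ 0.997 -0.071  0.005 -0.002] [ 3.9  7.6 -5.3]
tool y yaw -98.09 z [ 0.01   0.004 -1.   ]
76 [1.9 4.4 4.4] [ -6.6 -58.7   3. ] [ 7.9 66.6  7.4]
```

View pics/s6z.png

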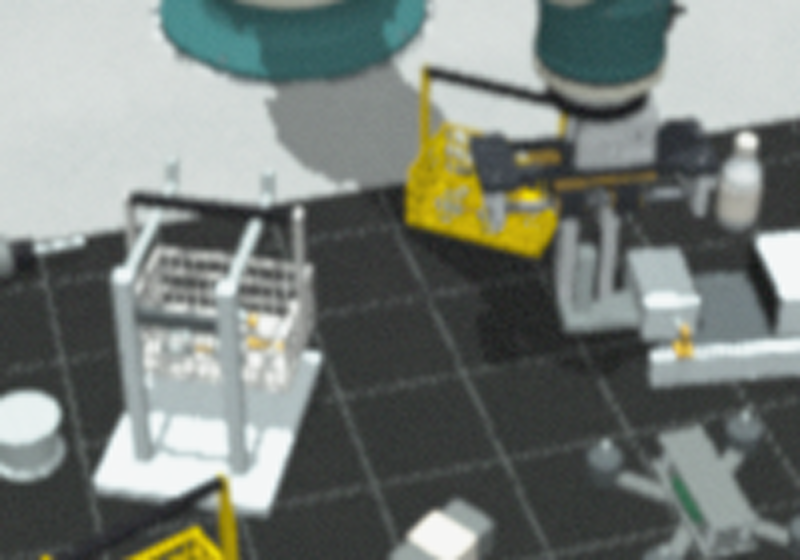

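View pics/w14z.png

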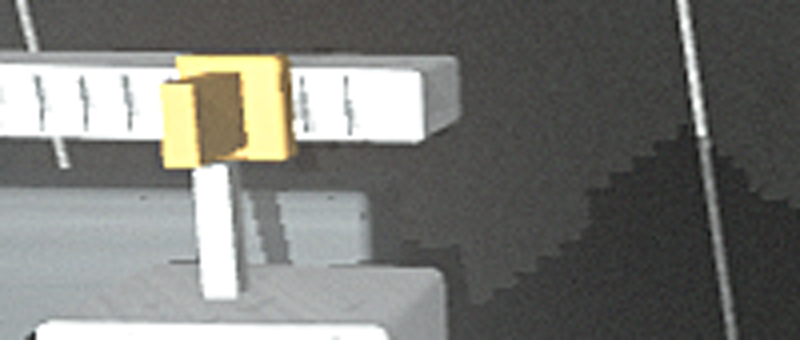

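In the wrist crop the pointer (about (212,165)) and the raised fin top (about (182,85)) line up once the 8 mm height difference is allowed for. Both span the same 252–256 mm along the slide in the depth data. In the scene crop the basket hangs upright across both prongs, bar from (132,198) to (298,215). Nothing drifted over 0.85 s of holding, so I'm handing in.

```bash
python3 -c "
from station import ctrl
print(ctrl.finish_job())"
```

```text
the job is handed in; nothing more can be done
None
```

The basket is hung on the bracket and released, and the gripper is holding the jaw with its pointer level with the marker fin. I handed the job in at about 19.9 s, and the hand-in gave no verdict.

- **Basket:** It hangs upright by its bar across both prongs. The last depth check put the bar about 2 mm along the prongs, 4 mm sideways and 4 mm above the seat point, all within the limits. The lift-off and the later pictures show nothing touching it. I could not read the contact force between basket and bracket directly.
- **Clamp:** I gripped the post across the pull direction with the grip force set to 45 N, and pulled the jaw out about 56 mm. The last depth check put the pointer at 253.6 mm along the slide and the fin at 253.8 mm, so they agree to about 0.2 mm against the 5 mm allowed. The jaw did not move over 0.85 s of holding, against 8–9 N sideways at the wrist.
- **What went wrong on the way:** The jaw first slipped back about 2.5 mm, because rows with no shift let the arm sag under the spring. I pulled it out again and held it with small compensating shifts. Lowering the basket also took about 5 mm more than calculated before its weight came off the gripper.
- **Bystanders:** The pictures showed no contact with the other things on the bench. I did not measure their positions again at the end.

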